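# Turn the drink mat over with the spatula

## Robot

A 7-joint arm with a two-finger parallel gripper is mounted at the origin on the work surface. World frame = base frame: x ahead of the robot, y to its left, z up, the work surface at z = 0. Lengths are in m, angles in degrees, forces in N, time in s.
With the tool pointing down it reaches from about 0.425 to 0.875 m from the base axis. Payload 4.7 kg.
Tool frame: the origin (TCP) lies midway between the tips of the shut fingers; the grasp point (between the pads) lies env.grip_point_offset behind it (env.grip_point_offset is the distance from the TCP to the grasp point, in m); z points along the fingers, y is the line along which they close (so a half turn about z gives the same grasp; the last joint's range is limited). The gripper opens to 87 mm and grips with 3 to 60 N. Pads are 19 mm wide; open, the fingers measure 117 mm over their backs; the gripper's body (75 mm by 190 mm) begins 51 mm behind the grasp point.
Start: joints at [-69.895, 18.392, -4.016, 83.108, 1.295, 78.541, -3.26], TCP at [0.215, 0.613, 0.223] pointing down, gripper open.
Joint ranges: [-163.93, 163.93], [-17.29, 119.83], [-79.2, 71.16], [3.27, 140.29], [-89.18, 269.18], [5.43, 117.66], [-154.24, 154.24]. Speed limits (degrees/s): [147.25, 147.25, 180, 180, 180, 180, 180].

## Interface

Orientations are given as [roll, pitch, yaw] about the fixed x, y, z axes, in that order (R = Rz(yaw) Ry(pitch) Rx(roll)).
In Python, from cell import env gives the robot as it stands.
- The arm moves only by the shell command python3 -m creep 'ROWS' [FORCE]. ROWS is a JSON object of lists of equal length, an entry for each row: "translation": the shift along the tool's x, y, z in units of 0.08 m (1.0 is 0.08 m), a list of three; "turn": the turn, a rotation vector about the tool's x, y, z in units of 180 degrees (1.0 is 180 degrees), a list of three; "grip": the opening, from 0 (shut) to 1 (fully open). In form: {"translation": [[x, y, z], ...], "turn": [[ax, ay, az], ...], "grip": [grip, ...]}. A call has 1 to 5 rows; each row shifts and turns the commanded pose from where the row before left it, along the tool's axes as they then stand; what a row does not reach is not made up. A row lasts 1/8 s, in which the tool goes at most 62.5 mm and 10.7 degrees, less where a joint would pass 70% of its speed; a pose out of reach is approached as far as the arm can. A call with a number of a shift or a turn outside -1 to 1 is refused whole. A call with a gripper value outside its range is refused whole. The fingers move at their own pace and stop on an object; FORCE is the grip in N (left out, the last holds). Time passes only in rows, so rows that do not move let the fingers close. It gives the time, the measured TCP pose, the force, the opening and the grip force at its end, in the units of the state.
- env.get_obs(): the state, without advancing time (a new reading comes with each control period).
- env.read_camera(name): name is "scene" or "top"; returns a dict with "frame" (400x640x3 uint8, red, green, blue), "z_map" (400x640 float32, m along the optical axis (not along the pixel's ray), 0 where there is no reading), "K" (3x3 intrinsics, pixels), "D" ([k1, k2, p1, p2, k3] as OpenCV has them; the pictures are not rectified), "rvec" (rotation vector, rad) and "tvec" (3), from world to camera coordinates, as OpenCV has them. Camera axes: x right, y down, z forward; pixel columns grow to the right and rows downward; lengths in m; the calibration is good to about 2 mm. A picture is of the moment at which its call begins.
- env.sign_off(): hands the job in; it is judged then, once.
The state is a dict: "time_s": time; "qpos": joint angles; "joint_velocities": joint speeds; "effort": joint torques, N m; "tool_pos": TCP position; "tool_rot": TCP orientation; "force": force on the tool from outside, world axes, zero at the start; "wrist_torque": the same for the moment, N m; "grip_width": finger opening in m; "grasp_force": force on a finger pad.
Only numpy, scipy, OpenCV 4.12 (cv2) and the standard library are available. Lean on these libraries where they do the work, as an engineer would, in place of code of your own. Each camera call takes 0.05 s, during which the arm holds its last target. There are 200 camera calls.

## Task

The round drink mat in the wooden drip tray lies cork side up on the low ledge. Take the spatula from its rest and, reaching over the tray's wall, lever the mat up by its overhanging near edge and tip it over its far edge, so that it comes to lie flat on the upper step, glazed side up; then lay the spatula back in its rest just as it lay. Turn the mat with the spatula alone, never touching it with the gripper or tossing it, and leave everything else where it stands.

Things in the scene. Friction and masses are not known exactly. Their poses are not given: they have to be found in the camera images.
- drip_tray: (mm) Fixed wooden two-level tray, 291 long (x), 146 wide (y). Origin at table height under the line where the low white ledge meets the upper pale wood step; x points from ledge to step (away from the robot), z up. Upper step: x = 0 to 130, top at z = 27, ending in a 34 high back lip. Low ledge: x = -66 to 0, top at z = 20, so the step's face is a 7 mm kerb. In front of the ledge is a sunken floor, see point tray_wall. Nothing is overhead.
- tray_wall (a point): (mm) Middle of the top of the tray's front wall: 55 above the table, wall 8 thick (tray x = -153 to -145). Cheeks 55 high run from it along both sides to the kerb (x = -145 to 0), inner faces at y = +-65; beside the step the sides are 34 high. Between wall and ledge (x = -145 to -66) the tray floor's top is at z = 6. Axes as the tray's.
- mat_center (a point): (mm) Centre of the loose drink mat, a rigid disc 96 across, 8 thick, about 80 g. z points out of its cork (brown) face, up at the start; the other face is glazed blue with a white middle. It starts on the ledge, far rim 2 to 6 from the kerb, near rim overhanging the ledge by 32 to 36, underside 14 above the tray floor. Lifted by the near rim it slides to the kerb and hinges there; past upright it falls on to the step.
- drink_mat: (mm) The same mat; this origin is the centre of its glazed face, axes as above. After turning, its edge may hang over the kerb by a few mm.
- spatula_grip (a point): (mm) Centre of the section of the loose spatula's orange handle, near its balance point (rigid, straight, 140 g). x points along it to the blade, y across, z up as it lies. Handle: bar 18 wide (y), 14 high (z), from x = -115 to 55. Steel blade: 60 wide, 3 thick, x = 50 to 125, its underside level with the handle's underside (z = -7).
- spatula_tip (a point): (mm) Middle of the blade's straight front edge, on its underside: x = 125, z = -7 from spatula_grip.
- spatula: (mm) The same spatula; this origin lies 7 below spatula_grip, on the handle's underside.
- spatula_rest: (mm) Fixed grey spatula rest. Origin under its centre at table height; x along the spatula as it lies (blade to +x, away from the robot), z up. Base 180 by 86 by 8. Uprights 12 thick at x = -80 and 80, flat tops 45 high: the rear one takes the handle between lips 34 apart, the front one the blade between lips 74 apart, lips 8 high. The spatula_grip point lies 52 above the origin, within 5 of it.
- tumbler_center (a point): (mm) Centre of a loose smoky glass tumbler, 66 in diameter, 88 high. Leave it.
- carabiner: (mm) Loose stainless carabiner lying flat, 85 by 50 by 10. Origin at its centre, on the table. Leave it.
- lantern: (mm) Loose small battery lantern, 72 in diameter, 107 high; origin under its centre. Leave it.
- mask_case: (mm) Loose white mask case, 120 by 190 by 95; origin under its centre. Leave it.
Things that resemble listed ones, but are neither listed nor needed, are in the scene too. There is more than one size of the spatula; the job needs the larger. Of the things that look like the spatula_rest, take the one that is nearest to the robot's base at the start.

How it is judged (in metres and radians):
On the way, in this order (a step that is already met when the one before it is completed fails the run):
1. the spatula is held clear of its rest (z of spatula_grip in the frame of spatula_rest above 0.085 m and contact force between the fingers and spatula above 1 N), for 0.2 s.
2. the mat lies flat on the upper step, glazed side up, while the spatula is still held (angle between mat_center's own z axis and vertical above 2.95 rad and x of mat_center in the frame of drip_tray between 0.025 and 0.09 m and z of mat_center in the frame of drip_tray between 0.027 and 0.035 m and linear speed of drink_mat below 0.03 m/s and contact force between the fingers and spatula above 1 N), for 0.2 s.
At the end, for the whole second after the job is handed in: Mat flat on the upper step, glazed side up (within 0.19 rad, centre 25 to 90 mm past the kerb); spatula level in its rest, blade away from the robot (grip point within 25 mm along, 15 mm across, 5 mm in height of where it belongs, level within 0.1 rad); both at rest (angle between mat_center's own z axis and vertical above 2.95 rad and x of mat_center in the frame of drip_tray between 0.025 and 0.09 m and z of mat_center in the frame of drip_tray between 0.027 and 0.035 m and linear speed of each of drink_mat, spatula below 0.03 m/s and x of spatula_grip in the frame of spatula_rest between -0.025 and 0.025 m and y of spatula_grip in the frame of spatula_rest between -0.015 and 0.015 m and z of spatula_grip in the frame of spatula_rest between 0.047 and 0.057 m and angle between spatula_grip's own z axis and vertical below 0.1 rad and x of spatula_tip in the frame of spatula_rest above 0.08 m); the robot touches nothing.
It fails at once if the gripper or arm touches the mat (contact force between any of the fingers, the arm and drink_mat above 1 N).
It fails at once if the mat is tossed or carried high (its centre more than 130 mm above the table) (height (world z) of mat_center above 0.13 m).
It fails at once if the tumbler, carabiner, lantern or mask case is moved more than 20 mm or tipped (distance of any of tumbler_center, carabiner, lantern, mask_case from where it was at the start of the episode above 0.02 m or angle between any of tumbler_center, lantern's own z axis and vertical above 0.3 rad).
It also fails if it takes over 59 s, if anything falls off the work surface, if the arm or the gripper's body presses on something with over 40 N, if the wrist force passes 120 N, or if a joint passes its speed limit or range.

## Working session

There is one attempt and no reset: what is moved stays moved. The work goes in short steps, Python scripts to look and compute and a shell command to move; the robot and the scene stay as the last step left them, time stands still between calls to the robot, and variables do not carry over. Pictures are saved under pics/ and viewed, at most 10 in all, crops included, and the job is handed in when it is done.

```bash
mkdir -p pics; ls; python3 - <<'E'
from cell import env
import cv2,pickle
d={}
for n in("scene","top"):
    c=env.read_camera(n); d[n]=c
    cv2.imwrite(f"pics/{n}0.png",c["frame"][:,:,::-1])
    print(n,c["K"],c["D"],c["rvec"],c["tvec"])
pickle.dump(d,open("c0.pkl","wb"))
print(env.get_obs(),env.grip_point_offset)
E
```

```text
pics
scene [[361.07603785   0.         315.6494756 ]
 [  0.         361.07603785 196.91992483]
 [  0.           0.           1.        ]] [0.00815368 0.         0.         0.         0.        ] [ 1.23094966  2.45323215 -0.81069167] [ 0.35264929 -0.31165131  1.42464873]
top [[487.12157105   0.         318.24738555]
 [  0.         487.12157105 203.9822836 ]
 [  0.           0.           1.        ]] [-0.10123448  0.          0.          0.          0.        ] [ 2.11400531 -2.16789052  0.18438328] [-0.00990676  0.53398514  1.24618955]
{'time_s': 0.1, 'qpos': array([-69.89245401,  18.43268232,  -4.01545848,  83.16594451,
         1.29465491,  78.54196889,  -3.2596817 ]), 'joint_velocities': array([-0.05445616, -0.01452869,  0.08068553, -0.21473628, -0.08717028,
       -0.0114054 ,  0.02990966]), 'effort': array([-2.78187972e-04, -4.92575920e+01, -4.06006370e-01, -3.13397706e+01,
       -6.42354065e-02,  3.95157421e-02,  6.37505195e-05]), 'tool_pos': array([0.21471585, 0.61299771, 0.22161227]), 'tool_rot': array([-1.79904615e+02,  5.13686108e-03,  1.60702189e+02]), 'force': array([ 0.55107452, -0.63099729,  0.10620624]), 'wrist_torque': array([-0.05077878, -0.00918072, -0.00157785]), 'grasp_force': 0.0, 'grip_width': 0.08696524384562074} 0.0187
```

View pics/scene0.png

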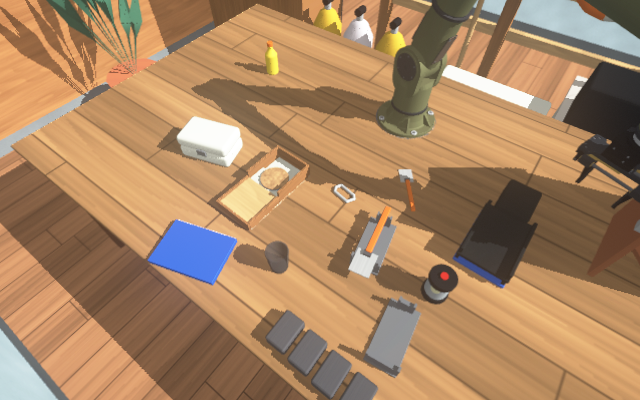

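View pics/top0.png

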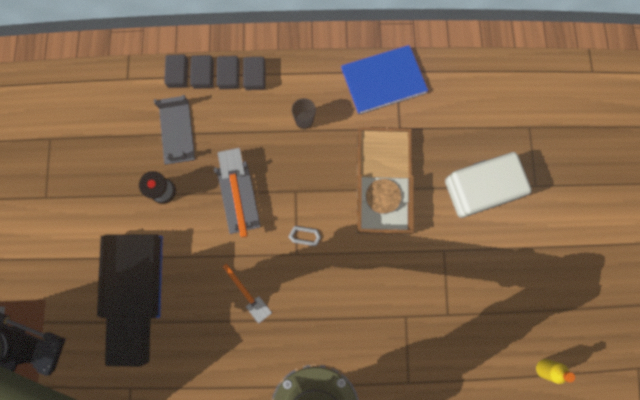

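The top view shows the large spatula on a grey rest at (238,190). A second, empty rest is at (177,130), farther from the base at (315,400). The small spatula lies on the table at (247,293). The tray is at (385,180) with the mat at (385,195), the carabiner at (304,236), the tumbler at (304,113), the lantern at (157,186) and the mask case at (488,184). By size and nearness I pick the spatula and rest at (238,190).

```bash
cat > h.py <<'E'
import cv2,numpy as np,pickle
from scipy.spatial.transform import Rotation as Rn
def world(c,uv,z=None):
    """pixels -> world: by depth map, or onto plane at height z"""
    uv=np.asarray(uv,float).reshape(-1,2)
    n=cv2.undistortPoints(uv[:,None],c["K"],c["D"])[:,0]
    R=cv2.Rodrigues(np.array(c["rvec"],float))[0]; t=np.ravel(c["tvec"]); o=-R.T@t
    d=np.c_[n,np.ones(len(n))]@R
    if z is None:
        i=uv.round().astype(int); s=c["z_map"][i[:,1],i[:,0]]
    else: s=(z-o[2])/d[:,2]
    return o+d*s[:,None]
def cloud(c):
    v,u=np.mgrid[0:400,0:640]; return world(c,np.c_[u.ravel(),v.ravel()]).reshape(400,640,3)
def project(c,P): return cv2.projectPoints(np.float64(P),np.float64(c["rvec"]),np.float64(c["tvec"]),c["K"],np.float64(c["D"]))[0][:,0]
E
python3 - <<'E'
from h import *
d=pickle.load(open("c0.pkl","rb"))
np.set_printoptions(precision=4,suppress=True)
boxes={"top":[(210,140,265,240),(350,120,420,240)],"scene":[(340,195,400,285),(210,145,312,230)]}
for n in d:
    c=d[n]; W=cloud(c); h=cv2.cvtColor(c["frame"],cv2.COLOR_RGB2HSV).astype(int)
    x0,y0,x1,y1=boxes[n][0]; m=np.zeros((400,640),bool); m[y0:y1,x0:x1]=1
    o=m&(h[...,0]<16)&(h[...,1]>190)&(h[...,2]>140)&(W[...,2]>.04)
    P=W[o]; print(n,"handle n",len(P),"z",np.percentile(P[:,2],[5,50,95]))
    v,u=np.nonzero(o); Q=world(c,np.c_[u,v],.059)[:,:2]; r=cv2.minAreaRect(Q.astype(np.float32)*1000); print(r)
    g=m&(h[...,1]<70)&(W[...,2]>.03)&(W[...,2]<.065)
    v,u=np.nonzero(g); G=W[g]; print("grey high",len(G),np.percentile(G,[2,50,98],axis=0)); 
    g=m&(h[...,1]<70)&(W[...,2]>.003)
    print("rest",cv2.minAreaRect(W[g][:,:2].astype(np.float32)*1000))
    x0,y0,x1,y1=boxes[n][1]; m[:]=0; m[y0:y1,x0:x1]=1
    t=m&(W[...,2]>.01)&(W[...,2]<.075); k=cv2.morphologyEx(t.astype(np.uint8),cv2.MORPH_OPEN,np.ones((3,3)))
    l,lab,st,_=cv2.connectedComponentsWithStats(k); t=lab==1+np.argmax(st[1:,4])
    print("tray",cv2.minAreaRect(W[t][:,:2].astype(np.float32)*1000),np.percentile(W[t][:,2],[2,50,98]))
    s=m&(abs(W[...,2]-.027)<.004)
    k=m&(h[...,0]>3)&(h[...,0]<22)&(h[...,1]>80)
    cv2.imwrite(f"pics/z_{n}.png",0*c["frame"])
c=d["top"]; a=cv2.resize(c["frame"][120:240,205:425],None,fx=3.6,fy=3.6,interpolation=cv2.INTER_CUBIC)
cv2.imwrite("pics/crop.png",a[:,:,::-1])
W=cloud(c)
for u in (385,):
  for v in range(124,238,3): print(v,W[v,u],c["frame"][v,u])
E
```

```text
Traceback (most recent call last):
IndexError: index -1 is out of bounds for axis 0 with size 0
```

```bash
cat > m.py <<'E'
from h import *
d=pickle.load(open("c0.pkl","rb"))
np.set_printoptions(precision=4,suppress=True)
c=d["top"]; a=cv2.resize(c["frame"][120:240,205:425],None,fx=3.6,fy=3.6,interpolation=cv2.INTER_CUBIC)
cv2.imwrite("pics/crop.png",a[:,:,::-1])
boxes={"top":[(210,140,265,240),(350,120,420,240)],"scene":[(340,195,400,285),(210,145,312,230)]}
for n in d:
    c=d[n]; W=cloud(c); h=cv2.cvtColor(c["frame"],cv2.COLOR_RGB2HSV).astype(int)
    print(n,"table",np.median(W[300:320,200:220] if n=="top" else W[100:110,300:330],axis=(0,1)))
    x0,y0,x1,y1=boxes[n][0]; m=np.zeros((400,640),bool); m[y0:y1,x0:x1]=1
    o=m&(h[...,0]<16)&(h[...,1]>180)&(h[...,2]>120)
    v,u=np.nonzero(o); P=W[o]; print("handle n",len(P),"z",np.percentile(P[:,2],[5,50,95]))
    print(cv2.minAreaRect(world(c,np.c_[u,v],.059)[:,:2].astype(np.float32)*1000))
    g=m&(h[...,1]<70)&(W[...,2]>.003)
    if g.any(): print("rest",g.sum(),cv2.boxPoints(cv2.minAreaRect(W[g][:,:2].astype(np.float32)*1000)))
    x0,y0,x1,y1=boxes[n][1]; m[:]=0; m[y0:y1,x0:x1]=1
    t=m&(W[...,2]>.01)&(W[...,2]<.075)
    l,lab,st,_=cv2.connectedComponentsWithStats(t.astype(np.uint8)); t=lab==1+np.argmax(st[1:,4])
    print("tray",cv2.boxPoints(cv2.minAreaRect(W[t][:,:2].astype(np.float32)*1000)),np.percentile(W[t][:,2],[2,50,98]))
W=cloud(d["top"])
for v in range(124,238,3): print(v,W[v,385],d["top"]["frame"][v,385])
E
python3 m.py
```

```text
scene table [ 0.1496 -0.3348  0.0011]
handle n 105 z [0.057  0.0599 0.0626]
((538.224853515625, 187.4827423095703), (163.50299072265625, 11.548039436340332), 10.036169052124023)
rest 1516 [[ 378.2091  163.3851]
 [ 468.3981   10.3271]
 [1089.4354  376.2719]
 [ 999.2465  529.3298]]
tray [[ 448.5008 -271.4932]
 [ 742.3508 -286.786 ]
 [ 750.1598 -136.736 ]
 [ 456.3099 -121.4432]] [0.0121 0.0287 0.057 ]
top table [0.2638 0.2726 0.0005]
handle n 324 z [0.0554 0.0594 0.0633]
((533.1240234375, 188.21006774902344), (166.27798461914062, 15.767874717712402), 10.773725509643555)
rest 1945 [[262.3339 109.6515]
 [325.3017  -8.495 ]
 [718.8171 201.2343]
 [655.8494 319.3809]]
tray [[ 450.5931 -269.8381]
 [ 741.1588 -284.7218]
 [ 748.6129 -139.1987]
 [ 458.0472 -124.3151]] [0.0163 0.0281 0.0579]
124 [ 0.7643 -0.2181  0.0033] [160 120  83]
127 [ 0.7572 -0.2185 -0.0022] [142 106  76]
130 [ 0.7367 -0.2123  0.0341] [150 112  75]
133 [ 0.7301 -0.2129  0.0276] [202 162 113]
136 [ 0.7219 -0.2126  0.0265] [205 164 114]
139 [ 0.712  -0.2115  0.0307] [197 159 112]
142 [ 0.7049 -0.2118  0.0258] [190 155 108]
14
[... 658 characters left out ...]
190 [ 0.5707 -0.2053  0.0242] [176 136  95]
193 [ 0.5628 -0.2053  0.0219] [178 137  96]
196 [ 0.5524 -0.2031  0.0338] [181 139  98]
199 [ 0.5452 -0.2035  0.0285] [179 138  97]
202 [ 0.5364 -0.2025  0.0321] [187 143 100]
205 [ 0.5282 -0.202   0.0327] [188 145 102]
208 [ 0.5216 -0.2032  0.0226] [168 131  91]
211 [ 0.5124 -0.2017  0.0296] [156 122  86]
214 [ 0.5075 -0.2047  0.007 ] [172 169 155]
217 [ 0.4996 -0.2047  0.0044] [196 196 184]
220 [ 0.4912 -0.2041  0.0057] [197 198 184]
223 [ 0.483  -0.2038  0.0057] [176 175 165]
226 [ 0.4742 -0.2026  0.0109] [121 122 113]
229 [ 0.4614 -0.1959  0.0537] [130 104  82]
232 [ 0.455  -0.1977  0.0389] [124  89  59]
235 [ 0.4505 -0.2027  0.0027] [97 73 54]
```

```bash
ls -l pics
```

```text
total 1048
-rw-r--r-- 1 agent agent 327409 Nov 30 20:56 crop.png
-rw-r--r-- 1 agent agent 376432 Nov 30 20:55 scene0.png
-rw-r--r-- 1 agent agent 367752 Nov 30 20:55 top0.png
```

View pics/crop.png

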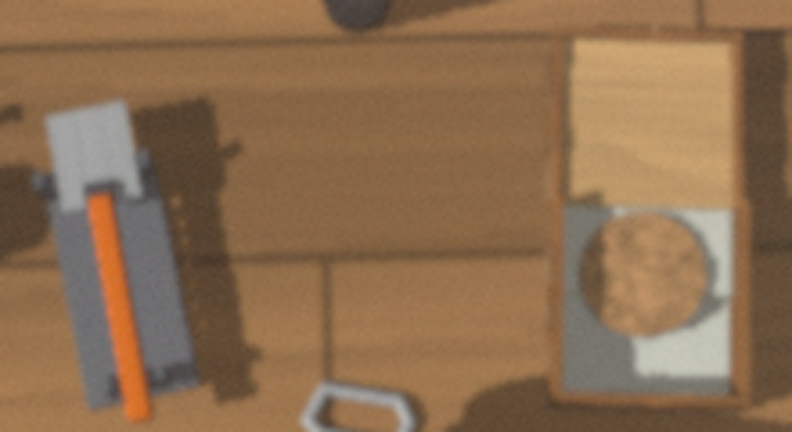

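The crop shows the big spatula, handle from (100,195) to (138,415), blade at (90,150), on its grey rest. The tray has the cork mat at (647,273), about centred. Estimates: grip at (0.565, 0.193, 0.052) with yaw 10.4°, and kerb origin at (0.606, -0.205) with yaw -2.9°. Both match the stated sizes and heights, so I'm setting out.

```bash
python3 -m creep '{"translation":[[-0.54,-0.31,0],[-0.54,-0.31,0],[-0.54,-0.31,0],[-0.54,-0.31,0],[-0.54,-0.31,0]],"turn":[[0,0,0],[0,0,0],[0,0,0],[0,0,0],[0,0,0]],"grip":[1,1,1,1,1]}' 50
python3 -m creep '{"translation":[[-0.54,-0.31,0],[-0.54,-0.31,0],[-0.54,-0.31,0],[-0.54,-0.31,0],[-0.54,-0.31,0]],"turn":[[0,0,0],[0,0,0],[0,0,0],[0,0,0],[0,0,0]],"grip":[1,1,1,1,1]}'
python3 -m creep '{"translation":[[-0.54,-0.31,0],[0,0,0],[0,0,0],[0,0,0],[0,0,0]],"turn":[[0,0,0],[0,0,-0.041],[0,0,-0.041],[0,0,-0.041],[0,0,-0.041]],"grip":[1,1,1,1,1]}'
python3 -m creep '{"translation":[[0,0,0],[0,0,0],[0,0,0],[0,0,0],[0,0,0]],"turn":[[0,-0.042,0],[0,-0.042,0],[0,-0.042,0],[0,-0.042,0],[0,0,0]],"grip":[1,1,1,1,1]}'
cat >> h.py <<'E'
def plan(pos,yaw,tilt,pitch=0):
    """TCP target; tool z = down, tilted forward (along yaw) by tilt deg; tool y = left of yaw. print tool units from measured pose"""
    from cell import env
    o=env.get_obs(); R=Rn.from_euler("xyz",o["tool_rot"],degrees=True)
    T=Rn.from_euler("z",yaw,degrees=True)*Rn.from_euler("y",180-tilt,degrees=True)
    print("t",o["time_s"],"pos",o["tool_pos"],"F",o["force"],"w",o["grip_width"],"gf",o["grasp_force"],"q",o["qpos"].round(1))
    print("tool axes in world\n",R.as_matrix())
    dw=np.array(pos)-o["tool_pos"]; print("shift world",dw,"units first",R.inv().apply(dw)/.08,"turn units",(R.inv()*T).as_rotvec()/np.pi)
E
python3 - <<'E'
from h import *
np.set_printoptions(precision=4,suppress=True)
plan([.5742,.1947,.16],10.4,30)
from cell import env
c=env.read_camera("top"); cv2.imwrite("pics/t1.png",c["frame"][:,:,::-1])
d=pickle.load(open("c0.pkl","rb")); W=cloud(d["top"])
for n,(u,v) in dict(lant=(155,184),cara=(304,236),tum=(304,105),mask=(490,180),black=(130,270),blade=(230,158)).items(): print(n,W[v,u])
E
```

```text
time_s: 0.72
tool_pos: [0.3785, 0.4235, 0.2222]
tool_rot: [-180.0, -0.0, 160.7]
force: [0.2, 0.5, -0.2]
grip_width: 0.0872
grasp_force: 0.0
time_s: 1.35
tool_pos: [0.5412, 0.2353, 0.2222]
tool_rot: [-180.0, -0.0, 160.7]
force: [0.7, -0.1, 0.1]
grip_width: 0.0872
grasp_force: 0.0
time_s: 1.98
tool_pos: [0.5729, 0.1989, 0.222]
tool_rot: [-180.0, -0.1, -169.5]
force: [0.6, 0.4, -0.3]
grip_width: 0.0868
grasp_force: 0.0
time_s: 2.6
tool_pos: [0.5698, 0.1982, 0.2198]
tool_rot: [-179.9, 29.9, -169.6]
force: [0.2, -0.0, 0.0]
grip_width: 0.0871
grasp_force: 0.0
t 2.6 pos [0.5698 0.1982 0.2198] F [ 0.1745 -0.0497  0.0128] w 0.08713542897016321 gf 0.0 q [-36.6  -8.    9.2 117.6  14.4  42.3  64.8]
tool axes in world
 [[-0.8524 -0.179   0.4913]
 [-0.1557  0.9838  0.0884]
 [-0.4992 -0.0012 -0.8665]]
shift world [ 0.0044 -0.0035 -0.0598] units first [ 0.3337 -0.052   0.6709] turn units [-0.0006 -0.0003 -0.0002]
lant [0.5856 0.394  0.1048]
cara [0.4534 0.0169 0.0039]
tum [0.8067 0.0086 0.053 ]
mask [ 0.5775 -0.4714  0.0947]
black [0.37   0.4757 0.0435]
blade [0.664  0.2107 0.0473]
```

```bash
python3 -m creep '{"translation":[[0.22,-0.01,0.4],[0.22,-0.01,0.4],[0.22,-0.01,0.4],[0.22,-0.01,0.4],[0.22,-0.01,0.4]],"turn":[[0,0,0],[0,0,0],[0,0,0],[0,0,0],[0,0,0]],"grip":[1,1,1,1,1]}'
python3 -m creep '{"translation":[[0,0,0],[0,0,0],[0,0,0],[0,0,0],[0,0,0]],"turn":[[0,0,0],[0,0,0],[0,0,0],[0,0,0],[0,0,0]],"grip":[1,0,0,0,0]}' 50
python3 -m creep '{"translation":[[0,0,0],[0,0,0],[0,0,0]],"turn":[[0,0,0],[0,0,0],[0,0,0]],"grip":[0,0,0]}'
python3 - <<'E'
from h import *
np.set_printoptions(precision=4,suppress=True)
plan([.5742,.1947,.0358],10.4,30)
E
```

```text
time_s: 3.28
tool_pos: [0.5812, 0.196, 0.0401]
tool_rot: [-180.0, 30.3, -169.9]
force: [0.4, -0.2, -0.1]
grip_width: 0.0871
grasp_force: 0.0
time_s: 3.9
tool_pos: [0.5788, 0.1961, 0.041]
tool_rot: [180.0, 30.3, -169.8]
force: [-0.8, 0.7, -0.1]
grip_width: 0.0548
grasp_force: 0.0
time_s: 4.28
tool_pos: [0.5784, 0.1958, 0.04]
tool_rot: [180.0, 30.2, -169.8]
force: [0.2, -0.4, -0.3]
grip_width: 0.0248
grasp_force: 0.0
t 4.275 pos [0.5784 0.1958 0.04  ] F [ 0.2112 -0.4322 -0.3113] w 0.0247825780827304 gf 0.0 q [-36.    6.8  10.4 127.2  21.8  18.   55.3]
tool axes in world
 [[-0.8502 -0.1775  0.4956]
 [-0.1533  0.9841  0.0894]
 [-0.5036  0.     -0.8639]]
shift world [-0.0042 -0.0011 -0.0042] units first [ 0.0729 -0.0047  0.0184] turn units [-0.0005  0.0013 -0.0009]
```

```bash
python3 -m creep '{"translation":[[0.07,0,0.02],[0,0,0],[0,0,0],[0,0,0]],"turn":[[0,0,0],[0,0,0],[0,0,0],[0,0,0]],"grip":[0.3,0,0,0]}' 50
python3 -m creep '{"translation":[[-0.12,0,-0.2],[-0.24,0,-0.4],[-0.24,0,-0.4],[-0.24,0,-0.4],[0,0,0]],"turn":[[0,0,0],[0,0,0],[0,0,0],[0,0,0],[0,0,0]],"grip":[0,0,0,0,0]}'
python3 - <<'E'
from h import *
np.set_printoptions(precision=4,suppress=True)
plan([.5742,.1947,.2],10.4,30)
from cell import env
f=[]
for n,b in (("top",(190,130,290,250)),("scene",(330,140,430,290))):
    c=env.read_camera(n); pickle.dump(c,open(f"c1{n}.pkl","wb")); x0,y0,x1,y1=b
    f.append(cv2.resize(c["frame"][y0:y1,x0:x1],(390,560 if n=="scene" else 468)))
    f[-1]=cv2.resize(f[-1],(390,560))
cv2.imwrite("pics/lift.png",np.hstack(f)[:,:,::-1])
E
```

```text
time_s: 4.78
tool_pos: [0.5742, 0.195, 0.0355]
tool_rot: [-180.0, 30.2, -169.8]
force: [0.3, 1.1, -1.3]
grip_width: 0.017
grasp_force: 50.0
time_s: 5.4
tool_pos: [0.5782, 0.1965, 0.1708]
tool_rot: [179.8, 30.6, -169.9]
force: [0.8, -0.2, -1.6]
grip_width: 0.0175
grasp_force: 50.0
t 5.4 pos [0.5782 0.1965 0.1708] F [ 0.8222 -0.1732 -1.6081] w 0.017456631991544527 gf 49.98491356149316 q [-35.3  -4.7   9.  121.   15.3  34.9  63.7]
tool axes in world
 [[-0.8471 -0.1774  0.501 ]
 [-0.1513  0.9841  0.0926]
 [-0.5095  0.0026 -0.8605]]
shift world [-0.004  -0.0018  0.0292] units first [-0.1405 -0.0117 -0.3416] turn units [ 0.0002  0.0035 -0.0013]
```

View pics/lift.png

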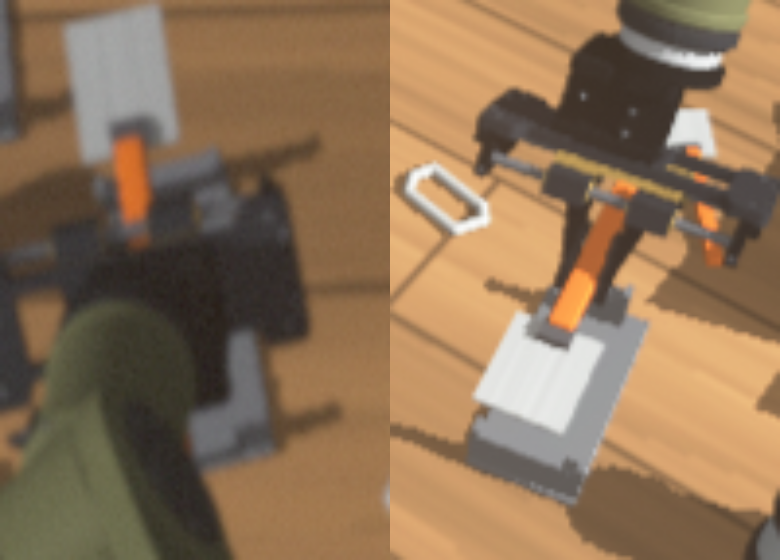

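The spatula is gripped and clear of the rest, blade pointing away with its front edge at about (219,133) in the top view. I'll check the tip and pitch numerically.

```bash
python3 - <<'E'
from h import *
np.set_printoptions(precision=4,suppress=True)
g=np.array([.5688,.1948,.187]); th=np.radians(10.1); dr=np.array([np.cos(th),np.sin(th),0])
for n in("top","scene"):
    c=pickle.load(open(f"c1{n}.pkl","rb")); W=cloud(c); h=cv2.cvtColor(c["frame"],cv2.COLOR_RGB2HSV).astype(int)
    r=W-g; a=r@dr; b=r[...,1]*dr[0]-r[...,0]*dr[1]
    m=(a>62)*0+(a>.06)&(a<.14)&(abs(b)<.05)&(W[...,2]>.14)&(W[...,2]<.23)
    A=np.c_[a[m],b[m],np.ones(m.sum())]; s=np.linalg.lstsq(A,W[m][:,2],rcond=None)[0]
    print(n,m.sum(),"slopes",s,"a range",np.percentile(a[m],[2,98]),"b",np.percentile(b[m],[2,98]),"z mean",W[m][:,2].mean(), "tip px",project(c,[g+.125*dr-[0,0,.007]]))
E
```

```text
Traceback (most recent call last):
ValueError: all the input arrays must have same number of dimensions, but the array at index 0 has 3 dimension(s) and the array at index 2 has 2 dimension(s)
```

```bash
python3 - <<'E'
from h import *
np.set_printoptions(precision=4,suppress=True)
g=np.array([.5688,.1948,.187]); th=np.radians(10.1); dr=np.array([np.cos(th),np.sin(th),0])
for n in("top","scene"):
    c=pickle.load(open(f"c1{n}.pkl","rb")); W=cloud(c)
    r=W-g; a=r@dr; b=r[...,1]*dr[0]-r[...,0]*dr[1]
    m=(a>.065)&(a<.14)&(abs(b)<.05)&(W[...,2]>.14)&(W[...,2]<.23)
    A=np.c_[a[m],b[m],np.ones(m.sum())]; s=np.linalg.lstsq(A,W[m][:,2],rcond=None)[0]
    print(n,m.sum(),"slopes",s,"a range",np.percentile(a[m],[2,98]),"b",np.percentile(b[m],[2,98]),"z mean",W[m][:,2].mean(),"tip px",project(c,[g+.125*dr-[0,0,.007]]))
E
```

```text
top 585 slopes [-0.0034  0.013   0.1841] a range [0.0665 0.1241] b [-0.0288  0.0293] z mean 0.18376250582556491 tip px [[218.3808 133.132 ]]
scene 525 slopes [-0.0047  0.0052  0.1813] a range [0.0664 0.1231] b [-0.0296  0.0281] z mean 0.18081193295282202 tip px [[361.915  251.2595]]
```

```bash
cat >> h.py <<'E'
O=np.array([.6062,-.2046,0]); YAW=-2.95
def tip(xt,zt,a,yt=0.):
    """tray mm of underside tip, nose-down a deg -> TCP pos, tilt"""
    T=Rn.from_euler("z",YAW,degrees=True)*Rn.from_euler("y",180-(30-a),degrees=True)
    p=O+Rn.from_euler("z",YAW,degrees=True).apply([xt/1e3,yt/1e3,0])+[0,0,zt/1e3]
    return p-T.apply([-.1048,0,.0499]),YAW,30-a
def tipnow():
    from cell import env
    o=env.get_obs(); R=Rn.from_euler("xyz",o["tool_rot"],degrees=True)
    v=Rn.from_euler("z",-YAW,degrees=True).apply(o["tool_pos"]+R.apply([-.1048,0,.0499])-O)*1e3
    print("t",o["time_s"],"tip tray mm",v,"F",o["force"],"gf",o["grasp_force"]); return R
def go(xt,zt,a,yt=0.):
    R=tipnow(); plan(*tip(xt,zt,a,yt))
E
python3 - <<'E'
from h import *
np.set_printoptions(precision=4,suppress=True)
for q in ((-112,110,50),(-112,29,50),(-94,7,50),(-35,88,50),(10,76,50)): print(q,tip(*q))
go(-112,110,50)
E
```

```text
(-112, 110, 50) (array([ 0.413 , -0.1946,  0.1927]), -2.95, -20)
(-112, 29, 50) (array([ 0.413 , -0.1946,  0.1117]), -2.95, -20)
(-94, 7, 50) (array([ 0.431 , -0.1956,  0.0897]), -2.95, -20)
(-35, 88, 50) (array([ 0.4899, -0.1986,  0.1707]), -2.95, -20)
(10, 76, 50) (array([ 0.5349, -0.2009,  0.1587]), -2.95, -20)
t 5.5 tip tray mm [ 61.4401 423.9117 175.3175] F [-0.4121  0.2837 -2.176 ] gf 49.984931107610464
t 5.5 pos [0.5755 0.1951 0.1658] F [-0.4121  0.2837 -2.176 ] w 0.017192763262372495 gf 49.984931107610464 q [-35.3  -4.5   9.  121.2  15.3  34.9  63.7]
tool axes in world
 [[-0.8508 -0.1771  0.4948]
 [-0.1532  0.9842  0.0889]
 [-0.5027 -0.0001 -0.8644]]
shift world [-0.1625 -0.3897  0.027 ] units first [ 2.3045 -4.4352 -1.7297] turn units [0.0067 0.2775 0.0751]
```

```bash
python3 -m creep '{"translation":[[-0.25,0,-0.43],[-0.25,0,-0.43],[0,0,0],[0,0,0],[0,0,0]],"turn":[[0,0,0],[0,0,0],[0.001,0.0463,0.0125],[0.001,0.0463,0.0125],[0.001,0.0463,0.0125]],"grip":[0,0,0,0,0]}'
python3 -m creep '{"translation":[[0,0,0],[0,0,0],[0,0,0],[0,0,0]],"turn":[[0.001,0.0463,0.0125],[0.001,0.0463,0.0125],[0.001,0.0463,0.0125],[0,0,0]],"grip":[0,0,0,0]}'
python3 - <<'E'
from h import *
np.set_printoptions(precision=4,suppress=True)
go(-112,110,50)
E
```

```text
time_s: 6.12
tool_pos: [0.5752, 0.1955, 0.2445]
tool_rot: [178.5, 4.7, -176.5]
force: [1.3, -0.4, -1.4]
grip_width: 0.0169
grasp_force: 50.0
time_s: 6.62
tool_pos: [0.5765, 0.1941, 0.239]
tool_rot: [-179.8, -20.5, 176.9]
force: [0.1, -0.6, -2.2]
grip_width: 0.0174
grasp_force: 50.0
t 6.625 tip tray mm [ 30.5243 396.2861 155.5656] F [ 0.0616 -0.5936 -2.2211] gf 49.98484589159489
t 6.625 pos [0.5765 0.1941 0.239 ] F [ 0.0616 -0.5936 -2.2211] w 0.017411565337222597 gf 49.98484589159489 q [-28.   28.9  16.6  70.8 -13.2 101.3  74.7]
tool axes in world
 [[-0.9355  0.0525 -0.3494]
 [ 0.0505  0.9986  0.0148]
 [ 0.3496 -0.0038 -0.9369]]
shift world [-0.1634 -0.3888 -0.0462] units first [ 1.4636 -4.9582  1.1831] turn units [-0.001  -0.0026 -0.0007]
```

```bash
python3 -m creep '{"translation":[[0.185,-0.551,0.071],[0.185,-0.551,0.071],[0.185,-0.551,0.071],[0.185,-0.551,0.071],[0.185,-0.551,0.071]],"turn":[[0,0,0],[0,0,0],[0,0,0],[0,0,0],[0,0,0]],"grip":[0,0,0,0,0]}'
python3 -m creep '{"translation":[[0.185,-0.551,0.071],[0.185,-0.551,0.071],[0.185,-0.551,0.071],[0.185,-0.551,0.071],[0,0,0]],"turn":[[0,0,0],[0,0,0],[0,0,0],[0,0,0],[0,0,0]],"grip":[0,0,0,0,0]}'
python3 - <<'E'
from h import *
np.set_printoptions(precision=4,suppress=True)
go(-112,60,50)
from cell import env
a=[]
for n,b in (("scene",(210,110,350,230)),("top",(340,120,440,250))):
    c=env.read_camera(n); x0,y0,x1,y1=b; a.append(cv2.resize(c["frame"][y0:y1,x0:x1],(400,440)))
cv2.imwrite("pics/over.png",np.hstack(a)[:,:,::-1])
E
```

```text
time_s: 7.25
tool_pos: [0.4841, -0.0218, 0.2442]
tool_rot: [179.8, -19.8, 177.3]
force: [-0.3, -0.0, -1.5]
grip_width: 0.0178
grasp_force: 50.0
time_s: 7.88
tool_pos: [0.4106, -0.1972, 0.243]
tool_rot: [180.0, -19.8, 176.8]
force: [-0.1, -0.3, -1.1]
grip_width: 0.0171
grasp_force: 50.0
t 7.875 tip tray mm [-114.0268   -2.9889  160.4844] F [-0.0778 -0.2843 -1.1456] gf 49.9849297106266
t 7.875 pos [ 0.4106 -0.1972  0.243 ] F [-0.0778 -0.2843 -1.1456] w 0.017055665456116156 gf 49.9849297106266 q [ -7.9   9.5  29.4  95.5   1.6  95.1 108.6]
tool axes in world
 [[-0.9392  0.0567 -0.3387]
 [ 0.053   0.9984  0.02  ]
 [ 0.3393  0.0008 -0.9407]]
shift world [ 0.0024  0.0025 -0.1003] units first [-0.4517  0.032   1.1693] turn units [ 0.0008  0.0009 -0.0015]
```

View pics/over.png

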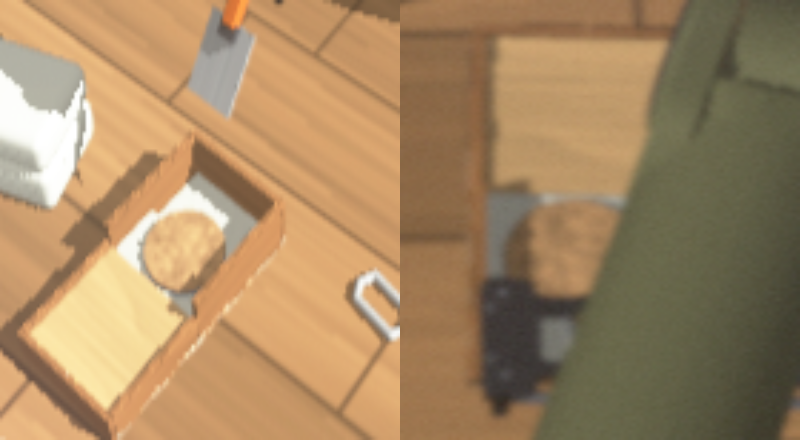

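The scene crop shows the blade at (222,65) hovering over the front of the tray, with the mat at (185,250) undisturbed. Descending behind the near rim.

```bash
python3 -m creep '{"translation":[[-0.145,0.008,0.383],[-0.145,0.008,0.383],[-0.145,0.008,0.383],[-0.145,0.008,0.383],[0,0,0]],"turn":[[0,0,0],[0,0,0],[0,0,0],[0,0,0],[0,0,0]],"grip":[0,0,0,0,0]}'
python3 - <<'E'
from h import *
np.set_printoptions(precision=4,suppress=True)
go(-94,7,50)
from cell import env
c=env.read_camera("scene"); x0,y0,x1,y1=(225,120,325,210); o=env.get_obs()
R=Rn.from_euler("xyz",o["tool_rot"],degrees=True)
E=project(c,[o["tool_pos"]+R.apply([-.1048,s,.0499]) for s in(-.03,.03)]); print(E)
Y=Rn.from_euler("z",YAW,degrees=True)
K=project(c,[O+Y.apply([x,y,z]) for x,y,z in((-.153,-.073,.055),(-.153,.073,.055),(-.145,-.065,.055),(-.145,.065,.055),(-.1,0,.028))])
f=cv2.resize(c["frame"][y0:y1,x0:x1],(660,594))
for p in np.r_[E,K]: cv2.circle(f,tuple(int(k) for k in ((p-[x0,y0]+.5)*6.6)),3,(255,0,255),-1)
cv2.imwrite("pics/low.png",f[:,:,::-1])
E
```

```text
time_s: 8.6
tool_pos: [0.414, -0.1884, 0.1098]
tool_rot: [179.8, -20.2, 177.4]
force: [-0.3, -0.8, -0.9]
grip_width: 0.0173
grasp_force: 50.0
t 8.6 tip tray mm [-111.729     6.9803   26.7555] F [-0.2585 -0.7899 -0.8684] gf 49.98496726155281
t 8.6 pos [ 0.414  -0.1884  0.1098] F [-0.2585 -0.7899 -0.8684] w 0.017338636021023958 gf 49.98496726155281 q [ -7.1  16.5  28.3 104.   -1.6  80.7 109.4]
tool axes in world
 [[-0.9373  0.0471 -0.3454]
 [ 0.0428  0.9989  0.0199]
 [ 0.3459  0.0039 -0.9383]]
shift world [ 0.017  -0.0072 -0.0201] units first [-0.2903 -0.0807  0.1603] turn units [ 0.0007 -0.0013  0.0017]
[[280.2607 163.1812]
 [293.2696 171.5549]]
```

View pics/low.png

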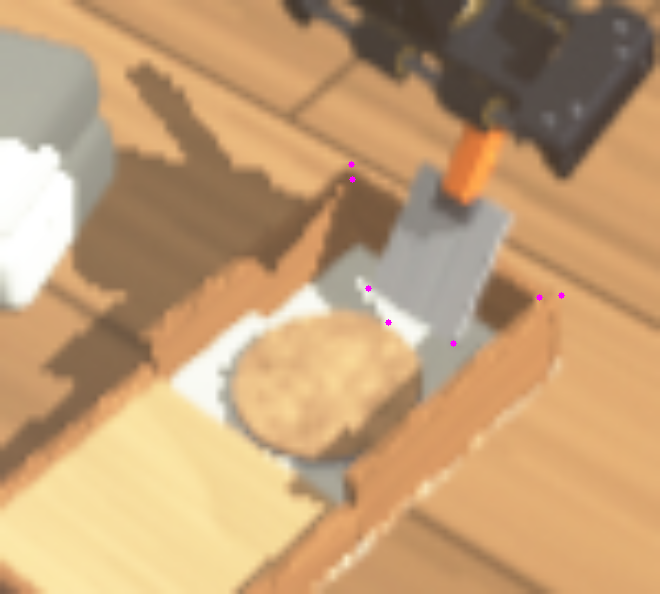

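The crop shows the blade's front edge between (368,288) and (453,343), matching the projected corners, just short of the mat's near rim at about (400,320) and clear of the wall. Sliding in under the rim.

```bash
python3 -m creep '{"translation":[[-0.07,-0.02,0.037],[-0.07,-0.02,0.037],[-0.07,-0.02,0.037],[-0.07,-0.02,0.037],[0,0,0]],"turn":[[0,0,0],[0,0,0],[0,0,0],[0,0,0],[0,0,0]],"grip":[0,0,0,0,0]}'
python3 - <<'E'
from h import *
np.set_printoptions(precision=4,suppress=True)
go(-90,12,50)
from cell import env
c=env.read_camera("scene"); x0,y0,x1,y1=(225,120,325,210)
f=cv2.resize(c["frame"][y0:y1,x0:x1],(660,594))
cv2.imwrite("pics/in.png",f[:,:,::-1])
E
```

```text
time_s: 9.28
tool_pos: [0.4321, -0.1982, 0.0924]
tool_rot: [179.9, -20.0, 177.1]
force: [0.2, 0.7, -1.6]
grip_width: 0.0175
grasp_force: 50.0
t 9.275 tip tray mm [-92.8221  -2.3004   9.639 ] F [ 0.1638  0.6756 -1.5896] gf 49.984862934798
t 9.275 pos [ 0.4321 -0.1982  0.0924] F [ 0.1638  0.6756 -1.5896] w 0.01747308136186252 gf 49.984862934798 q [ -6.   20.   28.2 102.1  -2.9  79.2 110.5]
tool axes in world
 [[-0.9383  0.0505 -0.342 ]
 [ 0.0468  0.9987  0.0192]
 [ 0.3425  0.002  -0.9395]]
shift world [0.0029 0.0024 0.0023] units first [-0.0228  0.0318 -0.0391] turn units [ 0.0005 -0.0002  0.0005]
```

View pics/in.png

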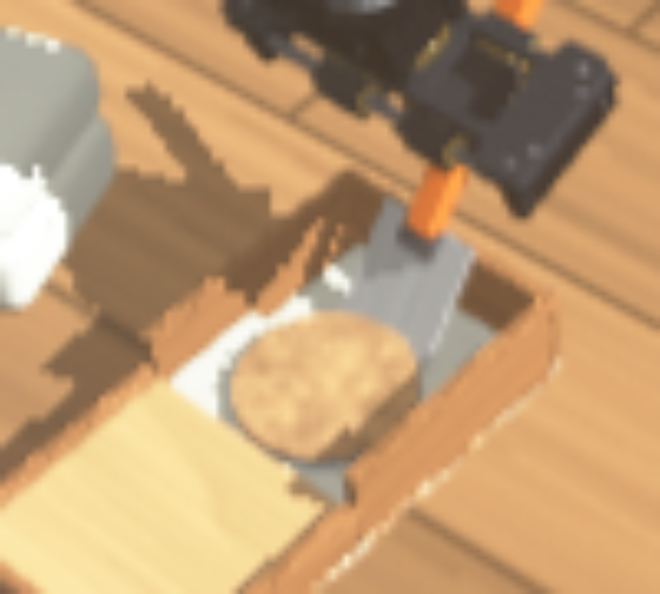

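The blade is now under the near rim at (400,320) in the crop, and the mat is still flat. Starting to lever.

```bash
python3 -m creep '{"translation":[[0.012,0.004,-0.084],[0.012,0.004,-0.084],[0.012,0.004,-0.084],[0.012,0.004,-0.084],[0.012,0.004,-0.084]],"turn":[[0,0,0],[0,0,0],[0,0,0],[0,0,0],[0,0,0]],"grip":[0,0,0,0,0]}'
python3 -m creep '{"translation":[[-0.023,0,-0.112],[-0.023,0,-0.112],[-0.023,0,-0.112],[-0.023,0,-0.112],[-0.023,0,-0.112]],"turn":[[0,0,0],[0,0,0],[0,0,0],[0,0,0],[0,0,0]],"grip":[0,0,0,0,0]}'
python3 - <<'E'
from h import *
np.set_printoptions(precision=4,suppress=True)
go(-35,88,50)
from cell import env
c=env.read_camera("scene"); x0,y0,x1,y1=(225,120,325,210)
f=cv2.resize(c["frame"][y0:y1,x0:x1],(660,594))
cv2.imwrite("pics/lev.png",f[:,:,::-1])
E
```

```text
time_s: 9.95
tool_pos: [0.4392, -0.1969, 0.1266]
tool_rot: [179.9, -20.0, 177.2]
force: [-0.5, 1.3, -0.7]
grip_width: 0.0174
grasp_force: 50.0
time_s: 10.58
tool_pos: [0.4635, -0.1982, 0.1655]
tool_rot: [179.9, -20.0, 177.2]
force: [0.1, -0.2, -1.5]
grip_width: 0.0175
grasp_force: 50.0
t 10.575 tip tray mm [-61.4157  -0.6582  82.7909] F [ 0.0988 -0.2029 -1.5233] gf 49.98496972024441
t 10.575 pos [ 0.4635 -0.1982  0.1655] F [ 0.0988 -0.2029 -1.5233] w 0.01754975243208806 gf 49.98496972024441 q [ -6.4  19.3  28.5  93.8  -2.7  88.1 109.9]
tool axes in world
 [[-0.9387  0.0504 -0.3411]
 [ 0.0466  0.9987  0.0193]
 [ 0.3416  0.0022 -0.9398]]
shift world [ 0.0265 -0.0004  0.0052] units first [-0.2883  0.0114 -0.1745] turn units [0.0005 0.0001 0.0006]
```

View pics/lev.png

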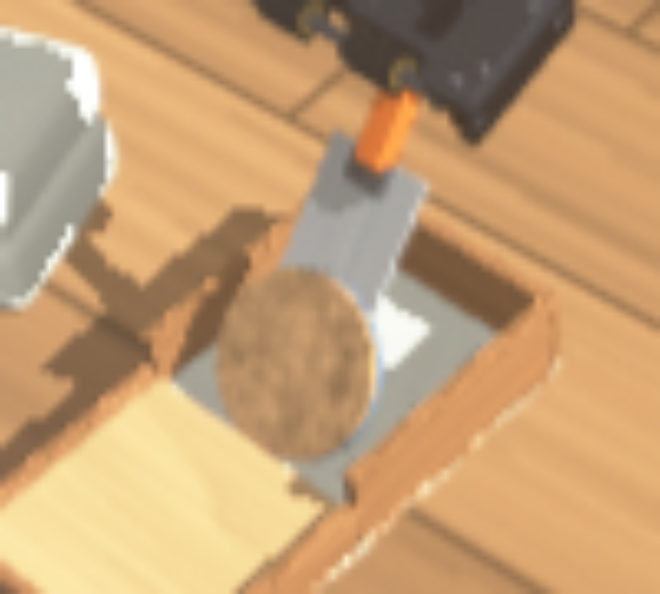

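The crop shows the mat tilted at about 45–50°, far rim at the kerb near (300,460), resting on the blade edge at about (330,280). Pushing on past upright.

```bash
python3 -m creep '{"translation":[[-0.072,0,-0.044],[-0.072,0,-0.044],[-0.072,0,-0.044],[-0.072,0,-0.044]],"turn":[[0,0,0],[0,0,0],[0,0,0],[0,0,0]],"grip":[0,0,0,0]}'
python3 -m creep '{"translation":[[-0.082,0,-0.003],[-0.082,0,-0.003],[-0.082,0,-0.003],[-0.082,0,-0.003]],"turn":[[0,0,0],[0,0,0],[0,0,0],[0,0,0]],"grip":[0,0,0,0]}'
python3 -m creep '{"translation":[[-0.055,0,-0.009],[-0.055,0,-0.009],[-0.055,0,-0.009],[-0.055,0,-0.009],[-0.055,0,-0.009]],"turn":[[0,0,0],[0,0,0],[0,0,0],[0,0,0],[0,0,0]],"grip":[0,0,0,0,0]}'
python3 -m creep '{"translation":[[0,0,0],[0,0,0],[0,0,0]],"turn":[[0,0,0],[0,0,0],[0,0,0]],"grip":[0,0,0]}'
python3 - <<'E'
from h import *
np.set_printoptions(precision=4,suppress=True)
go(12,76,50)
from cell import env
c=env.read_camera("scene"); x0,y0,x1,y1=(205,120,325,228)
f=cv2.resize(c["frame"][y0:y1,x0:x1],(660,594))
cv2.imwrite("pics/flip.png",f[:,:,::-1])
E
```

```text
time_s: 11.12
tool_pos: [0.4898, -0.1995, 0.1702]
tool_rot: [179.9, -20.0, 177.2]
force: [-0.5, 0.5, -1.5]
grip_width: 0.0176
grasp_force: 50.0
time_s: 11.62
tool_pos: [0.5148, -0.2007, 0.162]
tool_rot: [179.9, -20.0, 177.2]
force: [-1.3, 0.4, -0.4]
grip_width: 0.0176
grasp_force: 50.0
time_s: 12.25
tool_pos: [0.5365, -0.2019, 0.1581]
tool_rot: [179.9, -20.0, 177.2]
force: [0.1, 0.5, -0.5]
grip_width: 0.0174
grasp_force: 50.0
time_s: 12.62
tool_pos: [0.5361, -0.2019, 0.1582]
tool_rot: [179.9, -20.0, 177.1]
force: [0.2, -0.6, -1.4]
grip_width: 0.0177
grasp_force: 50.0
t 12.625 tip tray mm [11.2264 -0.6518 75.4757] F [ 0.1517 -0.6364 -1.3937] gf 49.984991401433945
t 12.625 pos [ 0.5361 -0.2019  0.1582] F [ 0.1517 -0.6364 -1.3937] w 0.01766040856361069 gf 49.984991401433945 q [ -4.6  28.2  27.6  83.2  -6.2  90.6 110.4]
tool axes in world
 [[-0.9385  0.0506 -0.3415]
 [ 0.0468  0.9987  0.0194]
 [ 0.342   0.0023 -0.9397]]
shift world [0.0008 0.0009 0.0005] units first [-0.0069  0.0114 -0.0094] turn units [ 0.0006 -0.      0.0005]
```

View pics/flip.png

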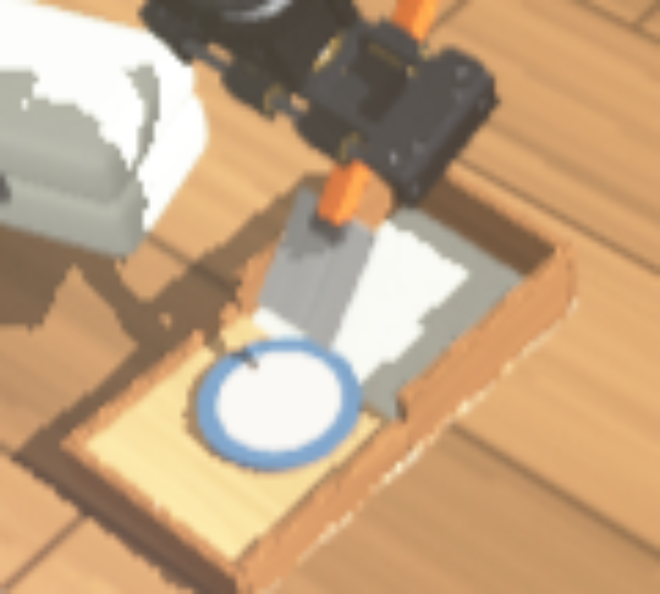

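The mat lies glazed side up on the step (ring centre at crop (278,402), i.e. pixel (255,193)). I'll lift away and carry the spatula back.

```bash
python3 -m creep '{"translation":[[0.19,0,-0.53],[0.19,0,-0.53],[-0.027,0.552,-0.009],[-0.027,0.552,-0.009],[-0.027,0.552,-0.009]],"turn":[[0,0,0],[0,0,0],[0,0,0],[0,0,0],[0,0,0]],"grip":[0,0,0,0,0]}'
python3 -m creep '{"translation":[[-0.027,0.552,-0.009],[-0.027,0.552,-0.009],[-0.027,0.552,-0.009],[-0.027,0.552,-0.009],[-0.027,0.552,-0.009]],"turn":[[0,0,0],[0,0,0],[0,0,0],[0,0,0],[0,0,0]],"grip":[0,0,0,0,0]}'
python3 -m creep '{"translation":[[-0.027,0.552,-0.009],[0,0,0],[0,0,0],[0,0,0],[0,0,0]],"turn":[[0,0,0],[0,0,0],[-0.001,-0.0463,-0.0125],[-0.001,-0.0463,-0.0125],[-0.001,-0.0463,-0.0125]],"grip":[0,0,0,0,0]}'
python3 -m creep '{"translation":[[0,0,0],[0,0,0],[0,0,0],[0,0,0],[0,0,0]],"turn":[[-0.001,-0.0463,-0.0125],[-0.001,-0.0463,-0.0125],[-0.001,-0.0463,-0.0125],[0,0,0],[0,0,0]],"grip":[0,0,0,0,0]}'
python3 - <<'E'
from h import *
np.set_printoptions(precision=4,suppress=True)
plan([.5742,.195,.0365],10.2,30.2)
from cell import env
Y=Rn.from_euler("z",YAW,degrees=True)
for n,b in(("scene",(210,140,310,230)),("top",(350,120,420,240))):
    c=env.read_camera(n); h=cv2.cvtColor(c["frame"],cv2.COLOR_RGB2HSV).astype(int); W=cloud(c)
    x0,y0,x1,y1=b; m=np.zeros((400,640),bool); m[y0:y1,x0:x1]=1
    m&=(h[...,0]>95)&(h[...,0]<125)&(h[...,1]>90)
    v,u=np.nonzero(m); P=Y.inv().apply(world(c,np.c_[u,v],.035)-O); print(n,len(P),"mat in tray",(P.min(0)+P.max(0))/2,"size",np.ptp(P,axis=0),"z",np.percentile(W[m][:,2],[10,50,90]))
    # held blade
    g=env.get_obs(); R=Rn.from_euler("xyz",g["tool_rot"],degrees=True); G=g["tool_pos"]+R.apply([0,0,-.0187]); D=R.apply([-.866,0,.5])
    r=W-G; a=r@D; bb=r[...,1]*D[0]-r[...,0]*D[1]
    m=(a>.065)&(a<.14)&(abs(bb)<.05)&(abs(W[...,2]-G[2])<.05)
    A=np.c_[a[m],bb[m],np.ones(m.sum())]; print("blade slopes",np.linalg.lstsq(A,W[m][:,2]-G[2],rcond=None)[0],np.percentile(a[m],[2,98]),np.percentile(bb[m],[2,98]),"D",D)
E
```

```text
time_s: 13.3
tool_pos: [0.5501, -0.0689, 0.2486]
tool_rot: [179.9, -20.0, 177.1]
force: [0.4, 0.6, -1.8]
grip_width: 0.0173
grasp_force: 50.0
time_s: 13.92
tool_pos: [0.5726, 0.151, 0.2486]
tool_rot: [179.9, -20.0, 177.1]
force: [-0.1, 0.5, -1.6]
grip_width: 0.0177
grasp_force: 50.0
time_s: 14.55
tool_pos: [0.5775, 0.1926, 0.249]
tool_rot: [178.5, 5.4, -176.4]
force: [0.1, -0.3, -0.9]
grip_width: 0.0172
grasp_force: 50.0
time_s: 15.18
tool_pos: [0.5784, 0.1933, 0.2502]
tool_rot: [179.9, 30.3, -169.9]
force: [-0.5, 1.0, -0.8]
grip_width: 0.0174
grasp_force: 50.0
t 15.175 pos [0.5784 0.1933 0.2502] F [-0.4722  1.0348 -0.7607] w 0.017374728008218075 gf 49.98460549861193 q [-40.7  -9.   13.7 114.9  14.6  45.5  65.9]
tool axes in world
 [[-0.8503 -0.1756  0.4961]
 [-0.1512  0.9845  0.0892]
 [-0.504   0.0009 -0.8637]]
shift world [-0.0042  0.0017 -0.2137] units first [1.3879 0.0279 2.2827] turn units [-0.      0.0004 -0.0006]
scene 14 mat in tray [0.0371 0.0151 0.035 ] size [0.0896 0.0379 0.    ] z [0.0342 0.0356 0.0389]
blade slopes [-0.0105 -0.0022 -0.0025] [0.0662 0.1244] [-0.0292  0.0287] D [0.9844 0.1755 0.0054]
top 2 mat in tray [0.0339 0.0182 0.035 ] size [0.0778 0.0112 0.    ] z [0.0367 0.0381 0.0395]
blade slopes [-0.0043  0.0019 -0.003 ] [0.0668 0.1237] [-0.0287  0.0276] D [0.9844 0.1756 0.0054]
```

```bash
python3 -m creep '{"translation":[[0.33,0.007,0.54],[0.33,0.007,0.54],[0.33,0.007,0.54],[0.2,0.004,0.33],[0.09,0,0.14]],"turn":[[0,0,0],[0,0,0],[0,0,0],[0,0,0],[0,0,0]],"grip":[0,0,0,0,0]}'
python3 -m creep '{"translation":[[0,0,0],[0,0,0]],"turn":[[0,0,0],[0,0,0]],"grip":[0,0]}'
python3 - <<'E'
from h import *
np.set_printoptions(precision=4,suppress=True)
plan([.5742,.195,.0358],10.2,30.2)
E
```

```text
time_s: 15.9
tool_pos: [0.5732, 0.1944, 0.0507]
tool_rot: [-179.9, 30.1, -169.8]
force: [0.1, 0.1, -1.0]
grip_width: 0.0176
grasp_force: 50.0
time_s: 16.15
tool_pos: [0.5743, 0.1958, 0.0545]
tool_rot: [179.9, 30.4, -169.8]
force: [0.2, 0.2, -0.4]
grip_width: 0.0175
grasp_force: 50.0
t 16.15 pos [0.5743 0.1958 0.0545] F [ 0.1548  0.2115 -0.3931] w 0.01754490914237136 gf 49.98499246314168 q [-40.    4.7  14.3 127.4  20.4  19.7  56.6]
tool axes in world
 [[-0.8488 -0.1773  0.4981]
 [-0.1524  0.9842  0.0906]
 [-0.5063  0.001  -0.8624]]
shift world [-0.0001 -0.0008 -0.0187] units first [ 0.1216 -0.0094  0.2003] turn units [ 0.0003  0.0012 -0.0001]
```

```bash
python3 -m creep '{"translation":[[0.04,-0.003,0.067],[0.04,-0.003,0.067],[0.03,-0.003,0.05],[0,0,0],[0,0,0]],"turn":[[0,0,0],[0,0,0],[0,0,0],[0,0,0],[0,0,0]],"grip":[0,0,0,0,0]}'
python3 -m creep '{"translation":[[0,0,0],[0,0,0]],"turn":[[0,0,0],[0,0,0]],"grip":[0,0]}'
python3 - <<'E'
from h import *
np.set_printoptions(precision=4,suppress=True)
plan([.5742,.195,.0357],10.2,30.2)
E
```

```text
time_s: 16.77
tool_pos: [0.5726, 0.1944, 0.0354]
tool_rot: [180.0, 30.3, -169.8]
force: [-0.9, -0.1, -0.2]
grip_width: 0.0179
grasp_force: 50.0
time_s: 17.02
tool_pos: [0.5726, 0.1943, 0.0354]
tool_rot: [180.0, 30.2, -169.8]
force: [0.1, 1.0, -1.2]
grip_width: 0.0174
grasp_force: 50.0
t 17.025 pos [0.5726 0.1943 0.0354] F [ 0.0614  1.0072 -1.1739] w 0.01738989660653011 gf 49.9845620803535 q [-40.2   6.7  14.7 128.2  21.5  17.2  55.2]
tool axes in world
 [[-0.8501 -0.1775  0.4957]
 [-0.1533  0.9841  0.0895]
 [-0.5037  0.0001 -0.8639]]
shift world [0.0016 0.0007 0.0003] units first [-0.0207  0.0045  0.0074] turn units [0.0001 0.0003 0.0001]
```

```bash
python3 -m creep '{"translation":[[0,0,0],[0,0,0],[0,0,0],[0,0,0],[0,0,0]],"turn":[[0,0,0],[0,0,0],[0,0,0],[0,0,0],[0,0,0]],"grip":[0.5,1,1,1,1]}'
python3 -m creep '{"translation":[[0,0,0],[0,0,0],[-0.1,0,-0.17],[-0.25,0,-0.43],[-0.25,0,-0.43]],"turn":[[0,0,0],[0,0,0],[0,0,0],[0,0,0],[0,0,0]],"grip":[1,1,1,1,1]}'
python3 -m creep '{"translation":[[-0.25,0,-0.43],[-0.25,0,-0.43],[0.5,0,-0.3],[0.5,0,-0.3],[0,0,0]],"turn":[[0,0,0],[0,0,0],[0,0,0],[0,0,0],[0,0,0]],"grip":[1,1,1,1,1]}'
python3 - <<'E'
from h import *
np.set_printoptions(precision=4,suppress=True)
from cell import env
f=[]
d0=pickle.load(open("c0.pkl","rb")); g=np.array([.565,.193,.052]); th=np.radians(10.3); D=np.array([np.cos(th),np.sin(th),0])
for n,b in (("scene",(210,140,410,290)),("top",(200,120,420,250))):
    c=env.read_camera(n); x0,y0,x1,y1=b; f.append(cv2.resize(c["frame"][y0:y1,x0:x1],(400,300)))
    for k in(d0[n],c):
        W=cloud(k); r=W-g; a=r@D; bb=r[...,1]*D[0]-r[...,0]*D[1]
        h=cv2.cvtColor(k["frame"],cv2.COLOR_RGB2HSV).astype(int)
        m=(a>.065)&(a<.15)&(abs(bb)<.05)&(W[...,2]>.037)&(W[...,2]<.065)&(h[...,2]>120)&(h[...,1]<60)
        A=np.c_[a[m],bb[m],np.ones(m.sum())]; print(n,m.sum(),np.linalg.lstsq(A,W[m][:,2],rcond=None)[0],"a",np.percentile(a[m],[2,98]),"b",np.percentile(bb[m],[2,98]))
cv2.imwrite("pics/end.png",np.hstack(f)[:,:,::-1]); o=env.get_obs(); print(o["time_s"],o["tool_pos"])
E
```

```text
time_s: 17.65
tool_pos: [0.5725, 0.1944, 0.0354]
tool_rot: [180.0, 30.2, -169.8]
force: [0.6, -0.9, 0.2]
grip_width: 0.0594
grasp_force: 0.0
time_s: 18.27
tool_pos: [0.5721, 0.1941, 0.1314]
tool_rot: [-180.0, 30.2, -169.8]
force: [0.5, 0.6, -0.3]
grip_width: 0.0869
grasp_force: 0.0
time_s: 18.9
tool_pos: [0.5035, 0.183, 0.211]
tool_rot: [179.9, 30.1, -169.9]
force: [1.0, -0.9, 0.6]
grip_width: 0.0871
grasp_force: 0.0
scene 468 [ 0.0006 -0.0093  0.0485] a [0.0667 0.1243] b [-0.0335  0.0405]
scene 462 [-0.0101 -0.0084  0.0497] a [0.0663 0.1228] b [-0.0335  0.0408]
top 473 [-0.005   0.0011  0.0484] a [0.0665 0.1221] b [-0.0281  0.0297]
top 469 [-0.0078 -0.002   0.0487] a [0.0662 0.1216] b [-0.0293  0.0295]
19.0 [0.505  0.183  0.2111]
```

View pics/end.png

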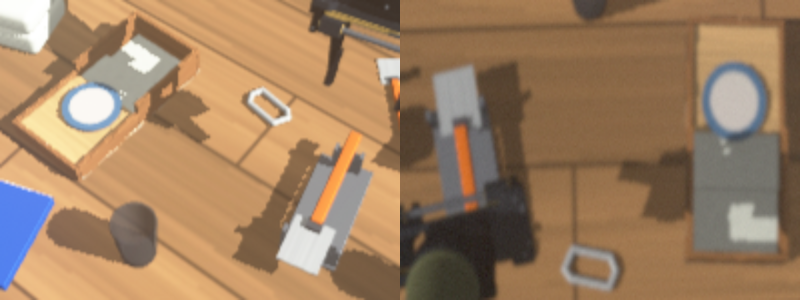

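The final picture shows the spatula back in its rest (left crop (325,205)), blade within 1–2 mm of where it started. The mat is flat, glazed side up, on the step ((90,105) left, (735,98) right), and everything else stands in place.

```bash
python3 -c "
from cell import env
print(env.sign_off())"
```

```text
the job is handed in; nothing more can be done
None
```

The job is handed in at about 19 s of the 59 s allowed: the mat lies flat and glazed side up on the upper step (centre about 37 mm past the kerb), the spatula is back in its rest within about 2 mm of where it lay, and nothing else looked disturbed; the hand-in gave no verdict.

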